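# Clamp a core tube with a ratchet winch

### The arm

A 6-joint arm with a two-finger parallel gripper is mounted at the origin on the work surface. World frame = base frame: x ahead of the robot, y to its left, z up, the work surface at z = 0. Lengths are in m, angles in rad, forces in N, time in s.
With the tool pointing down it reaches from about 0.275 to 0.75 m from the base axis. Payload 10.2 kg.
Tool frame: the origin (TCP) lies on the front face of the gripper's body, between the roots of the fingers; the fingertips stand 64 mm ahead of it and the grasp point (between the pads) lies 45 mm ahead of it; z points along the fingers, y is the line along which they close (so a half turn about z gives the same grasp; the last joint's range is limited). The gripper opens to 88 mm and grips with 3 to 60 N. Pads are 18 mm wide; open, the fingers measure 123 mm over their backs; the gripper's body (75 mm by 187 mm) begins 45 mm behind the grasp point.
Start: joints at [-1.506, 0.313, 1.498, -0, 1.331, -0.223], TCP at [0.149, -0.503, 0.303] pointing down, gripper open.
Joint ranges: [-2.94, 2.94], [-0.97, 2.17], [0.19, 2.56], [-1.23, 4.37], [0.02, 3.11], [-2.88, 2.88]. Speed limits (rad/s): [2.39, 2.39, 3.01, 3.14, 3.14, 3.14].

### API

Orientations are given as [roll, pitch, yaw] about the fixed x, y, z axes, in that order (R = Rz(yaw) Ry(pitch) Rx(roll)).
In Python, from cell import env, capture, camera_info, job, models, sensors gives the robot as it stands. Calls block until the motion is done:
- env.move_to(position, orientation): joint-space move of the TCP to a pose.
- env.line_to(position, orientation=None, max_speed=0.15, threshold=None): straight line of the TCP; orientation=None keeps the orientation; max_speed is the mean speed in m/s. With threshold (N) it stops when the force on the tool has changed by that much, and returns True; else False.
- env.move_j(angles): joint-space move.
- env.gripper_to(opening, effort=None): finger opening in m; effort is the grip in N (None keeps the last); returns when the fingers have stopped.
- env.wait(seconds).
- env.ik(position, orientation): joint angles nearest the present ones, or None.
- capture(name): name is "scene" or "top"; returns the picture (480x640x3 uint8, red, green, blue); there is no depth.
- camera_info(name): a dict with "fx", "fy", "cx", "cy" (pixels), "R" (3x3) and "t" (3): a world point X has camera coordinates R X + t. Camera axes: x right, y down, z forward; pixel columns grow to the right and rows downward; lengths in m; the calibration is good to about 2 mm. A picture is of the moment at which its call begins. camera_info takes no time and is no camera call.
A pose or a line that the arm cannot do raises env.Unreachable and nothing moves.
- job.job_done(): hands the job in; it is judged then, once.
Trained networks look in the newest picture that a camera, given by its name, has taken for a name from the list of things; names that differ only in an ending like _2 or _b are one class to them, and where a whole thing is asked for, a point or a joint stands for the part that bears it (a point fixed in the world has none). Each returns a list of dicts, best first, with "conf" (0 to 1); they miss things now and then, are a little off and sometimes report something else, mostly with a low value. They report only what shows in the picture. A call takes as long as a camera call. They do not tell look-alikes from the thing itself.
- models.spot_in(camera, label): "xyz" ([x, y, z] in m, in world coordinates, good to about 4 mm: the middle of the surface that is visible of it).
- models.silhouettes(camera, label): "mask" (480x640 bool, what is visible of it).
- models.pinpoint(camera, label): "xyz" ([x, y, z] in m, in world coordinates, good to about 4 mm: a listed point, or the origin of a listed thing).
Readings, each from a call of its own:
- sensors.read_t(): time.
- sensors.read_joints(): joint angles.
- sensors.read_qd(): joint speeds.
- sensors.read_joint_torque(): joint torques, N m.
- sensors.read_eef_pos(): TCP position.
- sensors.read_orientation(): TCP orientation.
- sensors.read_contact_force(): force on the tool from outside, world axes, zero at the start.
- sensors.read_torque(): the same for the moment, N m.
- sensors.read_width(): finger opening in m.
- sensors.read_gripper_force(): force on a finger pad.
Only numpy, scipy, OpenCV 4.12 (cv2) and the standard library are available. Lean on these libraries where they do the work, as an engineer would, in place of code of your own. Each camera call takes 0.05 s, during which the arm holds its last target. There are 200 camera calls.

### The job

First lower the red-capped core tube gently, not dropping it, all the way into the jig's V-block, under the raised clamp pad, so that it beds down in both Vs, and let go of it. Then flick the winch's yellow pawl over to off and ease the drum back by its red knob until the sprung pad presses the tube with about 10 N (pad pushed in about half of its 8 mm); leave it so, hands off, with the pawl off, without ever slamming the pad or disturbing the blue-capped tube and the other things.

Things in the scene. Friction and masses are not known exactly. Their poses are not given: they have to be found in the camera images.
- tube_center (a point): Red-capped sediment core tube, rigid and round, 50 mm diameter, 200 mm long, about 0.4 kg, flush red caps at both ends. The point is its centre (on its axis, half-way along); x along the tube. It starts level in one of the rack's two places, free to be gripped across its middle.
- spare_center (a point): The blue-capped tube, same size, in the rack's other place; its centre, x along the tube. Not to be disturbed.
- rack: White rack, fixed, base 200 x 200 x 8 mm; origin at the centre of its underside. Two places along its x, at y +55 and -55 mm; tube axis 55 mm up. Each has two V notches 22 mm long at x -70 and +70 mm, cheek tops 48 mm up; the 118 mm between them is free for fingers.
- jig: Clamping jig, fixed. Origin on the bench under the V-block's middle; x along the V-block towards the column. Base 12 mm thick, x -120..190, y -50..50 mm. Column 50 x 50, 277 mm tall, at x 155; from it a beam 30 mm wide, 24 tall, reaches back to x 55, the pad under it at x 75. Winch at x 0, y 190 mm, its pawl at +y.
- v_seat (a point): Where the tube's centre lies when fully seated; x is the V axis. Steel 90-degree Vs, 26 mm long, at x -70 and +75 mm; cheek tops 7 mm below this point, 28 mm to each side; free for fingers between them down to 50 mm below. Block height varies 12 mm. Bring the tube in under the pad from the jig's -y side, 30 to 38 mm above the seat, then lower; keep within 20 mm lengthways.
- clamp: Clamp beam with the orange pad (30 x 44 mm) under it, above the V at +75 mm. Origin on the jig's z axis at the beam's mid-height, 213 mm up at drum 0; it goes down 30 mm per radian of the drum. The pad's underside lies 38 mm below this height, give or take 6 mm as its stem was last screwed. The pad is sprung: 2.5 N per mm, pushed in at most 8 mm (20 N), then rigid.
- drum (a joint): Winch drum: steel ratchet wheel, 124 mm across, vertical axis. Positive (anticlockwise from above) eases it back and lowers the clamp, up to 3.3 rad. Starts at 0 to 0.13; with the pawl on it stops at about 0.16. A drag brake holds it where it is left, also with the pad pressing up to 16 N; lowering takes about 6 N at the knob, and each newton at the pad adds 0.55 N at the knob.
- knob (a point): Red upright crank knob (it does not spin; best pushed round from behind), 24 mm diameter, 56 mm tall, on the drum 55 mm from its axis; the point is on the knob's axis, 26 mm below its top. At drum 0 it lies 160 degrees anticlockwise (from above) from the jig's x as seen from the drum axis. The pad meets the tube at about 2.0 to 2.8 rad.
- drum_axis (a point): Point on the drum's vertical axis, at the same height as the knob point.
- pawl (a joint): Yellow pawl, turning about a vertical axis. 0 is engaged (tip in the ratchet teeth), 0.6 is fully off (anticlockwise from above). An over-centre spring holds it at either end and flips it over at 0.3; it takes about 3 N at the peg to start it.
- pawl_peg (a point): Yellow upright peg on the pawl's tail, 14 mm diameter, 62 mm tall; the point is on its axis, 16 mm below its top. It moves on a circle of 46 mm radius about the pawl's pivot (anticlockwise from above is off, which at the start is roughly the jig's -x direction). There is at least 60 mm of free room on its +x side.
- pawl_pivot (a point): Point on the pawl's vertical pivot axis, at the height of the peg point.
- beaker: clear glass beaker, 72 mm across, 90 mm tall, upright; origin at the centre of its underside. Bystander.
- reagent: amber reagent bottle with blue cap, 64 mm across, 150 mm tall; origin at the centre of its underside. Bystander.
- jar: clear sample jar with black cap, 60 mm across, 75 mm tall; origin at the centre of its underside. Bystander.
- spatula: steel spatula with a handle, 190 mm long, lying on the bench along its x axis. Bystander.
- dish: closed glass dish, 90 mm across, 16 mm tall; origin at the centre of its underside. Bystander.
- marker: green marker pen, 130 mm long, 16 mm thick, lying along its x axis. Bystander.
Mind the look-alikes: they are no part of the job. What is shaped like the part that bears tube_center but turquoise is not meant.

How it is judged:
By the outcome, as a careful person would: the job done as asked, in the order asked, and still so for the second after the job is handed in, with the robot touching nothing.
It also fails if it takes over 72 s, if anything falls off the work surface, if the arm or the gripper's body presses on something with over 40 N, if the wrist force passes 120 N, or if a joint passes its speed limit or range.

## Working session

There is one attempt and no reset: what is moved stays moved. The work goes in short steps, each a Python script; the robot and the scene stay as the last script left them, time stands still between calls to the robot, and variables do not carry over. Pictures are saved under pics/ and viewed, at most 10 in all, crops included, and the job is handed in when it is done.

```bash
ls; mkdir -p pics
python3 - <<'E'
from cell import env, capture, camera_info, job, models, sensors
import cv2, numpy as np
for c in ("scene","top"):
    cv2.imwrite(f"pics/{c}0.png", capture(c)[:,:,::-1])
    i=camera_info(c); R=np.array(i["R"]);print(c,"cam pos",-R.T@np.array(i["t"]), i["fx"])
    for l in ["tube_center","spare_center","rack","jig","v_seat","clamp","knob","drum_axis","pawl_peg","pawl_pivot"]:
        print(l,[(np.round(d["xyz"],3).tolist(),round(d["conf"],2)) for d in models.pinpoint(c,l)][:4])
print(sensors.read_t())
E
```

```text
pics
scene cam pos [1.24590643 0.87354965 0.97281696] 512.6457699570973
tube_center [([0.534, -0.324, 0.06], 0.76), ([0.259, -0.262, 0.024], 0.66), ([0.436, 0.18, 0.114], 0.35)]
spare_center []
rack [([0.53, -0.274, 0.002], 0.67)]
jig [([0.52, -0.018, -0.004], 0.87)]
v_seat [([0.518, -0.016, 0.069], 0.56), ([0.471, 0.302, 0.109], 0.38)]
clamp [([0.517, -0.02, 0.212], 0.66), ([0.526, -0.275, -0.001], 0.24)]
knob [([0.438, 0.18, 0.112], 0.57)]
drum_axis [([0.487, 0.17, 0.112], 0.88)]
pawl_peg [([0.47, 0.304, 0.111], 0.76)]
pawl_pivot [([0.462, 0.258, 0.11], 0.94), ([0.768, 0.168, -0.004], 0.24)]
top cam pos [ 0.25790587 -0.00353738  1.71443153] 553.2457062352828
tube_center [([0.535, -0.328, 0.056], 0.78), ([0.252, -0.259, 0.026], 0.64)]
spare_center [([0.521, -0.218, 0.055], 0.82)]
rack [([0.527, -0.273, 0.002], 0.59), ([0.75, 0.274, 0.005], 0.41)]
jig [([0.515, -0.015, 0.003], 0.83), ([0.68, 0.414, 0.002], 0.31)]
v_seat [([0.517, -0.018, 0.076], 0.88), ([0.464, 0.257, 0.109], 0.73)]
clamp [([0.719, -0.29, 0.001], 0.65)]
knob [([0.438, 0.182, 0.112], 0.88)]
drum_axis [([0.528, -0.275, -0.001], 0.64), ([0.489, 0.169, 0.11], 0.6), ([0.518, -0.219, 0.057], 0.26)]
pawl_peg [([0.466, 0.306, 0.109], 0.67), ([0.49, 0.168, 0.11], 0.23)]
pawl_pivot [([0.462, 0.262, 0.109], 0.64)]
1.1
```

View pics/scene0.png

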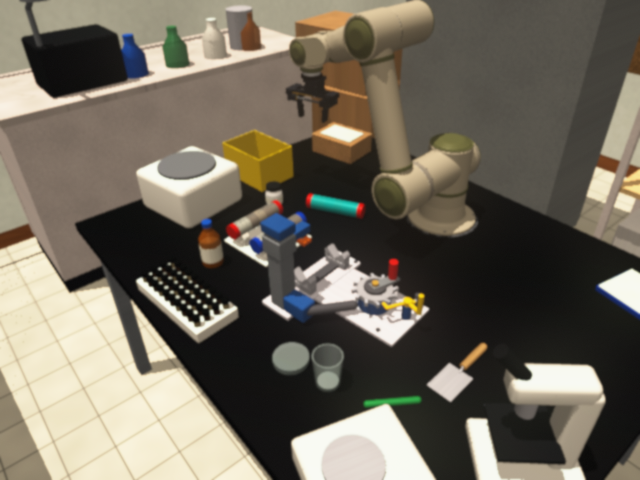

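View pics/top0.png

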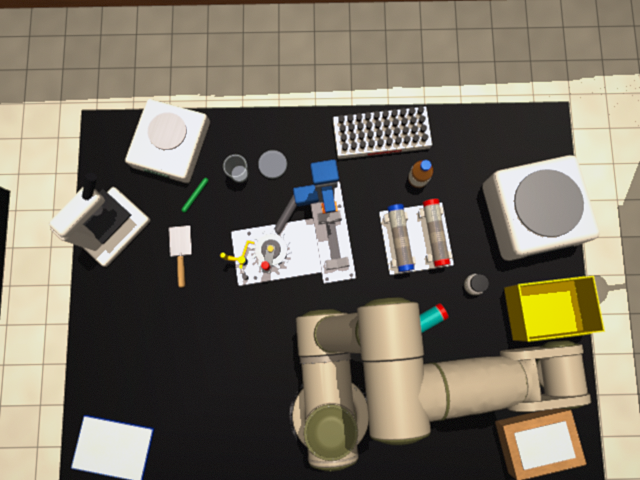

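The scene view shows the red-capped tube in the rack's far place, about (255,220). The turquoise look-alike is at (335,205), and the jig, knob (393,269) and pawl peg (419,300) are in view. In the top view the red tube runs from (432,203) to (443,264). Next I'll average a few measurements, get the tube yaw from the masks, and zoom in on the winch.

```bash
cat > h.py <<'E'
from cell import env, capture, camera_info, job, models, sensors
import cv2, numpy as np
def unproj(cam,uv,z):
    i=camera_info(cam);R=np.array(i["R"]);o=-R.T@np.array(i["t"])
    uv=np.atleast_2d(np.asarray(uv,float))
    d=np.c_[(uv[:,0]-i["cx"])/i["fx"],(uv[:,1]-i["cy"])/i["fy"],np.ones(len(uv))]@R
    return o+d*((z-o[2])/d[:,2])[:,None]
def near(cam,label,guess,tol=.03):
    """all reports of label within tol of the guess"""
    return [d["xyz"] for d in models.pinpoint(cam,label) if np.linalg.norm(np.array(d["xyz"])-guess)<tol]
def down(yaw): return [np.pi,0,yaw]
E
python3 - <<'E'
from h import *
G=dict(tube_center=(.534,-.326,.057),spare_center=(.521,-.218,.055),rack=(.528,-.274,.001),jig=(.518,-.016,0),v_seat=(.518,-.017,.072),clamp=(.517,-.019,.212),knob=(.438,.181,.112),drum_axis=(.488,.169,.111),pawl_peg=(.468,.305,.11),pawl_pivot=(.462,.26,.11))
A={k:[] for k in G}
for n in range(3):
    for c in ("scene","top"):
        im=capture(c)
        for k in G: A[k]+=near(c,k,np.array(G[k]))
        if n==0:
            if c=="scene": cv2.imwrite("pics/crop.png",cv2.resize(im[200:350,220:450],None,fx=3.4,fy=3.4,interpolation=cv2.INTER_CUBIC)[:,:,::-1])
            else:
                cv2.imwrite("pics/cropt.png",cv2.resize(im[150:300,215:460],None,fx=3.2,fy=3.2,interpolation=cv2.INTER_CUBIC)[:,:,::-1])
                for l in ("tube_center","spare_center"):
                    for d in models.silhouettes(c,l):
                        p=np.argwhere(d["mask"])[:,::-1]
                        X=unproj(c,p,.07)[:,:2]; m=X.mean(0); w,v=np.linalg.eigh(np.cov((X-m).T)); a=v[:,1]*np.sign(v[0,1])
                        print(l,round(d["conf"],2),m.round(3),"yaw",np.arctan2(a[1],a[0]).round(3),len(p))
for k,v in A.items():
    if v: print(k,len(v),np.mean(v,0).round(4),np.std(v,0).round(4))
print(sensors.read_t())
E
```

```text
tube_center 0.82 [ 0.278 -0.306] yaw -0.941 477
tube_center 0.68 [ 0.532 -0.33 ] yaw 0.129 1163
spare_center 0.95 [ 0.517 -0.222] yaw 0.13 1092
tube_center 6 [ 0.5371 -0.328   0.0549] [0.0018 0.0031 0.0026]
spare_center 3 [ 0.5197 -0.2215  0.0562] [0.0005 0.0022 0.0004]
rack 6 [ 0.5271 -0.2735  0.0008] [0.0013 0.0016 0.0018]
jig 5 [ 0.5177 -0.015  -0.001 ] [0.002  0.0023 0.0026]
v_seat 6 [ 0.5162 -0.0174  0.0716] [0.0005 0.0023 0.0024]
clamp 2 [ 0.5175 -0.0167  0.2123] [0.0015 0.0003 0.0013]
knob 6 [0.4361 0.1811 0.1111] [0.0023 0.0016 0.0015]
drum_axis 6 [0.489  0.1697 0.1101] [0.0026 0.0012 0.0011]
pawl_peg 6 [0.4686 0.3054 0.108 ] [0.0025 0.0021 0.0021]
pawl_pivot 6 [0.4627 0.2595 0.109 ] [0.001  0.0017 0.0009]
4.5
```

View pics/crop.png

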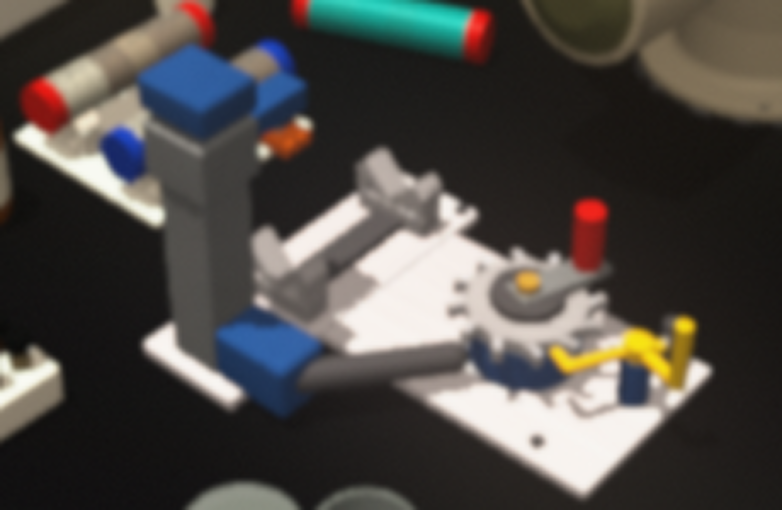

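View pics/cropt.png

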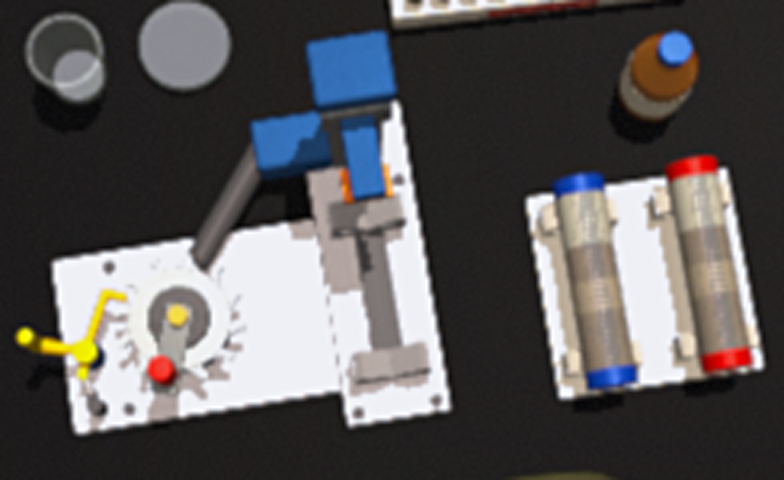

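The zooms show the pawl at (85,345) in the top crop with its peg at (25,337), and room on the peg's +x side. The low blue pulley block is at (290,145) and the orange pad is over the V at +75. I'll check yaws from the base edges and the wrist ranges, then grasp.

Run:
```python
from h import *
f=lambda p,z: unproj("top",np.array(p)/3.2+[215,150],z)[:,:2]
def yaw(a): d=a[0]-a[1]; return np.arctan2(d[1],d[0]).round(3)
print("rack",yaw(f([(527,197),(560,400)],.008)),yaw(f([(727,168),(765,365)],.008)))
print("jig",yaw(f([(398,100),(450,410)],.012)), yaw(f([(52,260),(75,433)],.012)))
for t in ([.536,-.328,.1],[.517,-.017,.12]):
    for y in (.15,.15+np.pi,.15-np.pi): 
        q=env.ik(t,down(y)); print(t,round(y,2),None if q is None else np.round(q,2))
y=.155; T=np.array([.5365,-.328,.1])
env.gripper_to(.086,25)
env.move_to(T+[0,0,.1],down(y))
env.line_to(T,max_speed=.15)
print(sensors.read_eef_pos(),sensors.read_t())
env.gripper_to(.03,30)
print(sensors.read_width(),sensors.read_gripper_force(),sensors.read_contact_force(),sensors.read_t())
```

```text
rack 0.125 0.135
jig 0.14 0.141
[0.536, -0.328, 0.1] 0.15 [-0.74  0.75  1.37 -0.    1.03  0.69]
[0.536, -0.328, 0.1] 3.29 [-0.74  0.75  1.37  0.    1.03 -2.46]
[0.536, -0.328, 0.1] -2.99 [-0.74  0.75  1.37  0.    1.03 -2.46]
[0.517, -0.017, 0.12] 0.15 [-0.26  0.52  1.73 -0.    0.9   1.16]
[0.517, -0.017, 0.12] 3.29 [-0.26  0.52  1.73  0.    0.9  -1.98]
[0.517, -0.017, 0.12] -2.99 [-0.26  0.52  1.73  0.    0.9  -1.98]
[ 0.53676335 -0.32848899  0.10104537] 7.1667
0.04845124961408669 29.899859502911568 [ 0.43456509 -9.57135343  0.94153545] 7.825
```

```bash
cat >> h.py <<'E'
JY=.143; U=np.array([np.cos(JY),np.sin(JY),0]); V=np.array([-np.sin(JY),np.cos(JY),0])
SEAT=np.array([.517,-.0165,.0716])
Fr=lambda: np.array(sensors.read_contact_force())
E
python3 - <<'E'
from h import *
env.line_to([.5365,-.328,.20],max_speed=.15)
print(sensors.read_width(),Fr().round(2),sensors.read_t())
S=SEAT-.003*U+[0,0,.046]
env.line_to(S-.16*V+[0,0,.07],down(JY),max_speed=.25)
env.line_to(S-.12*V+[0,0,.034],max_speed=.15)
env.line_to(S+[0,0,.034],max_speed=.12)
env.wait(.2)
print(sensors.read_eef_pos(),"F",Fr().round(2),sensors.read_width(),sensors.read_t())
for c in ("scene","top"):
    im=capture(c)
    print(c,[(np.round(d["xyz"],4).tolist(),round(d["conf"],2)) for d in models.pinpoint(c,"tube_center")])
    print(c,[(np.round(d["xyz"],4).tolist(),round(d["conf"],2)) for d in models.pinpoint(c,"v_seat")])
    if c=="scene": cv2.imwrite("pics/over.png",cv2.resize(im[150:350,230:450],None,fx=3,fy=3,interpolation=cv2.INTER_CUBIC)[:,:,::-1])
E
```

```text
0.048535768473201256 [-0.9   0.57 -3.78] 8.6417
[ 0.51409003 -0.01737895  0.15155155] F [ 0.1  -0.   -3.25] 0.048606829947276 11.2667
scene [([0.513, -0.0127, 0.109], 0.77), ([0.2542, -0.2603, 0.0255], 0.56)]
scene [([0.5165, -0.0153, 0.0721], 0.82), ([0.7242, -0.2926, 0.0036], 0.44)]
top [([0.2512, -0.2587, 0.0263], 0.73), ([0.521, -0.2213, 0.055], 0.68)]
top []
```

View pics/over.png

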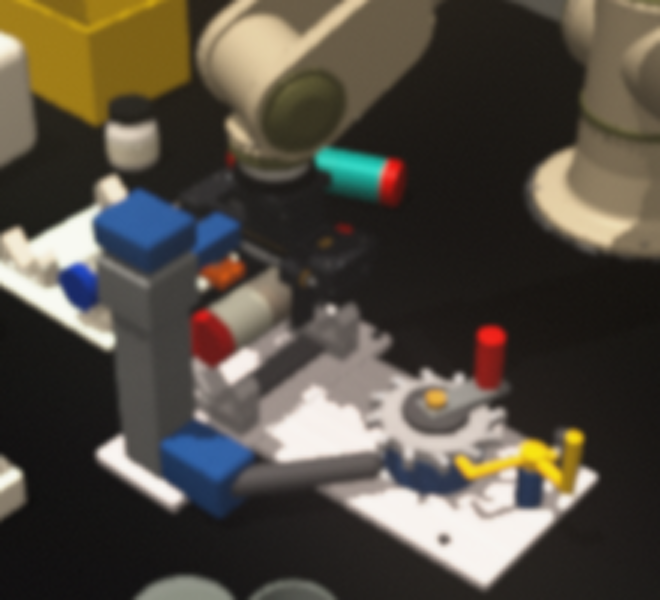

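The tube (red cap at (212,337)) is level over the Vs and under the orange pad at (222,272), touching nothing. I'll lower it with a force stop.

Run:
```python
from h import *
S=SEAT-.003*U+[0,0,.046]
F0=Fr(); M0=np.array(sensors.read_torque())
env.line_to(S+[0,0,.012],max_speed=.06,threshold=5)
hit=env.line_to(S-[0,0,.010],max_speed=.02,threshold=3)
env.wait(.1)
d=Fr()-F0; m=np.array(sensors.read_torque())-M0
print(hit,sensors.read_eef_pos(),"tube z",sensors.read_eef_pos()[2]-.046,"dF u,v,z",(d@U).round(2),(d@V).round(2),d[2].round(2),"M",(m@U).round(2),(m@V).round(2),m[2].round(2),sensors.read_t())
```

```text
True [ 0.51416706 -0.01699017  0.12022316] tube z 0.07422315574920305 dF u,v,z 2.76 -2.16 5.23 M -0.05 -0.25 0.38 12.7833
```

Run:
```python
from h import *
F0=np.array([.1,0,-3.25])
P=np.array(sensors.read_eef_pos())
for i in range(7):
    d=Fr()-F0; m=np.array(sensors.read_torque())
    p=np.array(sensors.read_eef_pos())
    print(i,((p-SEAT)@U).round(4),((p-SEAT)@V).round(4),p[2].round(4),"dF",(d@U).round(2),(d@V).round(2),d[2].round(2),"M",m.round(2))
    fv=d@V
    if abs(fv)>1: P=P+np.sign(fv)*.0008*V
    elif d[2]>8: break
    if d[2]<10: P=P-[0,0,.0008]
    env.line_to(P,max_speed=.02); env.wait(.05)
print(sensors.read_t())
```

```text
0 -0.0029 -0.0001 0.1202 dF 2.42 -1.0 4.73 M [-0.04 -0.26  0.38]
1 -0.0027 -0.0002 0.1201 dF -2.37 0.51 11.94 M [0.   0.37 0.35]
13.0833
```

Run:
```python
from h import *
F0=np.array([.1,0,-3.25])
def rep(s):
    d=Fr()-F0; p=np.array(sensors.read_eef_pos())
    print(s,((p-SEAT)@U).round(4),((p-SEAT)@V).round(4),p[2].round(4),"dF",(d@U).round(2),(d@V).round(2),d[2].round(2),"M",np.round(sensors.read_torque(),2),sensors.read_width(),sensors.read_t())
P=np.array(sensors.read_eef_pos())
for s in (1,-1):
    env.line_to(P+s*.001*V,max_speed=.02); rep(s)
env.line_to(P,max_speed=.02); rep("back")
env.gripper_to(.03,4); rep("soft")
env.line_to(P-[0,0,.001],max_speed=.02); rep("press")
```

```text
1 -0.0027 0.0001 0.1204 dF -1.6 -5.14 6.51 M [-0.69  0.17  0.35] 0.04894892831215943 13.3333
-1 -0.0029 -0.0011 0.12 dF -0.35 0.79 5.04 M [0.11 0.13 0.51] 0.04874718254722667 13.5833
back -0.0028 -0.0006 0.12 dF -1.67 -5.53 3.16 M [-0.87  0.08  0.54] 0.04867132888429768 13.8333
soft -0.0028 -0.0004 0.12 dF -1.48 -4.99 1.32 M [-0.78  0.01 -0.07] 0.04950936076622812 14.05
press -0.0027 -0.0006 0.1192 dF -1.77 -6.39 2.77 M [-1.02  0.14 -0.04] 0.04977322167572541 14.3
```

Run:
```python
from h import *
F0=np.array([.1,0,-3.25])
def rep(s):
    d=Fr()-F0; p=np.array(sensors.read_eef_pos())
    print(s,((p-SEAT)@U).round(4),((p-SEAT)@V).round(4),p[2].round(4),"dF",(d@U).round(2),(d@V).round(2),d[2].round(2),"M",np.round(sensors.read_torque(),2),round(sensors.read_width(),4),round(sensors.read_t(),2))
P=np.array(sensors.read_eef_pos())
for k,(dv,dz) in enumerate([(-1,0),(-1.5,-.5),(-2.2,-1),(-1.5,-2)]):
    env.line_to(P+dv*.001*V+[0,0,dz*.001],max_speed=.02); env.wait(.05); rep(k)
```

```text
0 -0.0029 -0.0013 0.1189 dF 0.52 -0.13 -0.33 M [-0.09 -0.04 -0.02] 0.0494 14.6
1 -0.0029 -0.0016 0.1186 dF -1.7 4.46 2.51 M [0.66 0.33 0.08] 0.0496 14.9
2 -0.0029 -0.0019 0.1183 dF -1.17 7.54 5.46 M [1.2  0.39 0.04] 0.0498 15.2
3 -0.0027 -0.0016 0.1175 dF -1.42 5.83 6.76 M [ 1.05  0.33 -0.  ] 0.0494 15.5
```

Run:
```python
from h import *
F0=np.array([.1,0,-3.25])
P=np.array(sensors.read_eef_pos()); P=P+(-.0013-(P-SEAT)@V)*V
env.line_to(P+[0,0,.0005],max_speed=.02); env.wait(.05)
d=Fr()-F0; print("dF",(d@U).round(2),(d@V).round(2),d[2].round(2))
env.gripper_to(.053); env.gripper_to(.075)
print(Fr().round(2),sensors.read_width(),sensors.read_t())
q=np.array(sensors.read_eef_pos())
# out: up, but back toward -x so that nothing nears the beam
env.line_to(q+[0,0,.08]-.01*U,max_speed=.15)
env.line_to(q+[-.15,0.1,.13],max_speed=.3)
for c in ("scene","top"):
    im=capture(c)
    print(c,[(np.round(d["xyz"],4).tolist(),round(d["conf"],2)) for d in models.pinpoint(c,"tube_center")])
    x,y=((230,200) if c=="scene" else (230,150))
    cv2.imwrite(f"pics/seat_{c}.png",cv2.resize(im[y:y+150,x:x+200],None,fx=4,fy=4,interpolation=cv2.INTER_CUBIC)[:,:,::-1])
print(sensors.read_t())
```

```text
dF -0.78 0.04 -0.73
[ 0.21 -0.03 -1.33] 0.0749938416547604 16.575
scene [([0.5162, -0.0132, 0.0771], 0.9), ([0.2565, -0.2587, 0.0232], 0.6)]
top [([0.5157, -0.0174, 0.0716], 0.89), ([0.2547, -0.2573, 0.026], 0.88), ([0.3763, -0.4493, -0.0037], 0.33)]
18.2083
```

View pics/seat_scene.png

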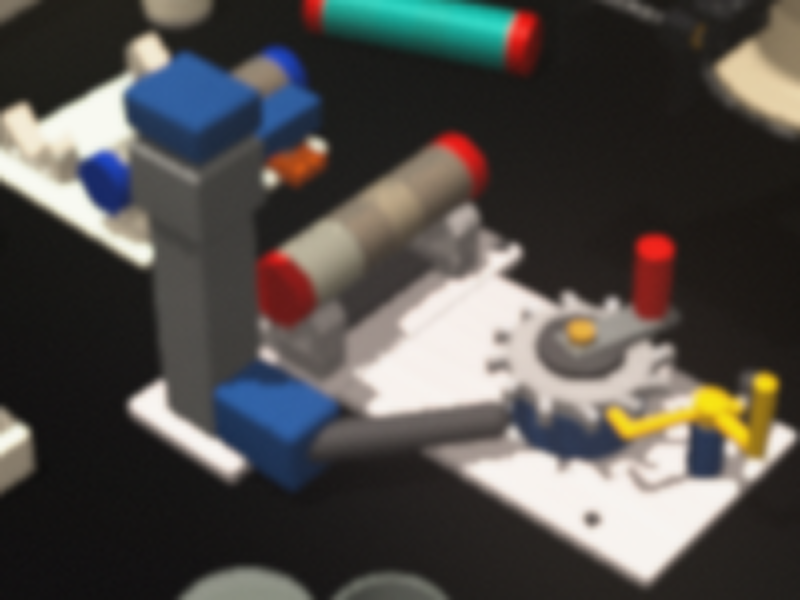

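The tube lies in both Vs, red caps at (285,288) and (465,165), and the network's tube centre matches the seat. The pawl is next.

Run:
```python
from h import *
peg=np.array([.4686,.3054]);piv=np.array([.4627,.2595])
phi=np.arctan2(*(peg-piv)[::-1]); r=.046
def pose(a,off):
    b=phi+a; p=piv+r*np.array([np.cos(b),np.sin(b)])-off*np.array([-np.sin(b),np.cos(b)])
    return [*p,.158],down(b-np.pi/2)
env.gripper_to(0,20)
p,o=pose(0,.042); env.move_to([p[0],p[1],.23],o)
env.line_to(p,o,max_speed=.15,threshold=6); F0=Fr()
p,o=pose(0,.019); env.line_to(p,o,max_speed=.1,threshold=5)
for a in (0,.12,.24,.36,.48,.56):
    p,o=pose(a,.016); env.line_to(p,o,max_speed=.05,threshold=25)
    print(a,(Fr()-F0).round(2),sensors.read_eef_pos().round(4))
p,o=pose(.5,.045); env.line_to(p,o,max_speed=.15)
p[2]=.23; env.line_to(p,o,max_speed=.2)
for c in ("scene","top"):
    im=capture(c)
    for l in ("pawl_peg","pawl_pivot","knob"): print(c,l,[(np.round(d["xyz"],4).tolist(),round(d["conf"],2)) for d in models.pinpoint(c,l)][:2])
    if c=="scene":cv2.imwrite("pics/pawl.png",cv2.resize(im[200:350,230:450],None,fx=3.5,fy=3.5,interpolation=cv2.INTER_CUBIC)[:,:,::-1])
print(sensors.read_t())
```

```text
0 [1.55 0.27 0.56] [0.4851 0.303  0.1584]
0.12 [1.77 1.21 1.73] [0.4794 0.3055 0.1582]
0.24 [ 0.69  0.11 -0.4 ] [0.4733 0.3069 0.1578]
0.36 [0.38 0.07 0.47] [0.4676 0.3078 0.1578]
0.48 [ 0.48 -0.24 -0.35] [0.462  0.3081 0.158 ]
0.56 [-0.34 -0.24 -0.6 ] [0.4582 0.3079 0.158 ]
scene pawl_peg [([0.4437, 0.3015, 0.1079], 0.81), ([0.5191, -0.0169, 0.2111], 0.65)]
scene pawl_pivot [([0.4636, 0.2612, 0.1099], 0.94)]
scene knob [([0.4368, 0.1798, 0.1107], 0.92)]
top pawl_peg [([0.4415, 0.3021, 0.1056], 0.62), ([0.4375, 0.1825, 0.1119], 0.39)]
top pawl_pivot [([0.4649, 0.2571, 0.1124], 0.65)]
top knob [([0.4345, 0.1832, 0.1136], 0.81)]
24.2167
```

View pics/pawl.png

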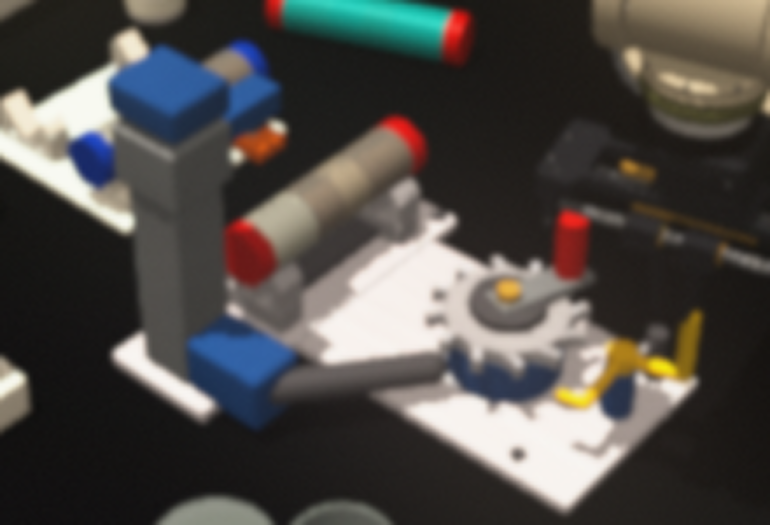

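The pawl is off: the peg turned about 0.58 rad by pinpoint and now stands at (690,345) in the crop. Next I'll push the knob round from behind, logging force, and stop soon after the pad meets the tube.

```bash
cat >> h.py <<'E'
AX=np.array([.489,.1697]); TH0=2.93
def kpose(a,off=.021,z=.168):
    b=TH0+a; p=AX+.055*np.array([np.cos(b),np.sin(b)])-off*np.array([-np.sin(b),np.cos(b)])
    y=b-np.pi/2
    return [*p,z],down((y+np.pi)%(2*np.pi)-np.pi)
def kread(F0):
    p=np.array(sensors.read_eef_pos())[:2]-AX
    b=np.arctan2(p[1],p[0])+np.arctan2(.021,.055)   # drum angle seen by the tool
    a=(b-TH0)%(2*np.pi); t=np.array([-np.sin(TH0+a),np.cos(TH0+a)])
    f=(Fr()-F0)
    return a, -(f[:2]@t), f
E
python3 - <<'E'
from h import *
for a in (0,1.3,2.6):
    p,o=kpose(a); q=env.ik(p,o); print(a,np.round(p,3),None if q is None else np.round(q,2))
p,o=kpose(0,.036); env.move_to([p[0],p[1],.23],o)
env.line_to(p,o,max_speed=.15,threshold=6); env.wait(.1); F0=Fr(); np.save("F0.npy",F0)
p,o=kpose(0,.0215); env.line_to(p,o,max_speed=.06)
a=0
while a<1.75:
    a+=.125; p,o=kpose(a); env.line_to(p,o,max_speed=.07,threshold=40)
    s=kread(F0); print(round(a,3),round(s[0],3),"Ft",round(s[1],2),s[2].round(1))
    if s[1]>20: break
print(sensors.read_t())
E
```

```text
0 [0.44  0.202 0.168] [ 0.19  0.38  1.79 -0.    0.97  0.4 ]
1.3 [0.445 0.131 0.168] [ 0.03  0.34  1.85  0.    0.95 -1.06]
2.6 [0.515 0.117 0.168] [ 0.    0.47  1.66  0.    1.02 -2.39]
0.125 0.126 Ft 0.75 [0.4 0.7 0.5]
0.25 0.249 Ft 0.8 [-0.3  0.8  0.6]
0.375 0.374 Ft 1.23 [-0.1  1.2  0.2]
0.5 0.499 Ft 1.17 [0.1 1.2 0.5]
0.625 0.624 Ft 0.01 [0.1 0.1 0.5]
0.75 0.75 Ft 1.03 [-1.   0.6  0.8]
0.875 0.874 Ft -0.31 [ 0.3 -0.1  0.4]
1.0 0.999 Ft -0.01 [0.  0.  0.9]
1.125 1.125 Ft 0.49 [0.1 1.  0.2]
1.25 1.249 Ft 0.74 [-0.5  0.6  0.7]
1.375 1.374 Ft 0.07 [0.  0.2 1.1]
1.5 1.499 Ft 0.43 [-0.5 -0.1  0.3]
1.625 1.624 Ft 0.83 [-0.8  0.2  0.1]
1.75 1.749 Ft 0.34 [-0.3 -0.1  0.9]
30.1917
```

Run:
```python
from h import *
for c in ("scene","top"):
    im=capture(c)
    for l in ("knob","clamp"): print(c,l,[(np.round(d["xyz"],4).tolist(),round(d["conf"],2)) for d in models.pinpoint(c,l)][:2])
    for d in models.pinpoint(c,"knob")[:1]:
        e=np.array(d["xyz"])[:2]-AX; print("drum",(np.arctan2(e[1],e[0])-TH0)%(2*np.pi),np.linalg.norm(e))
    cv2.imwrite(f"pics/k_{c}.png",cv2.resize(im[180:350,230:450],None,fx=3.5,fy=3.5,interpolation=cv2.INTER_CUBIC)[:,:,::-1])
```

```text
scene knob [([0.4868, 0.1132, 0.1117], 0.83)]
scene clamp [([0.5169, -0.0164, 0.1631], 0.59)]
drum 1.7434705883330661 0.056542815635587156
top knob []
top clamp [([0.4635, 0.2577, 0.1088], 0.61)]
```

View pics/k_scene.png

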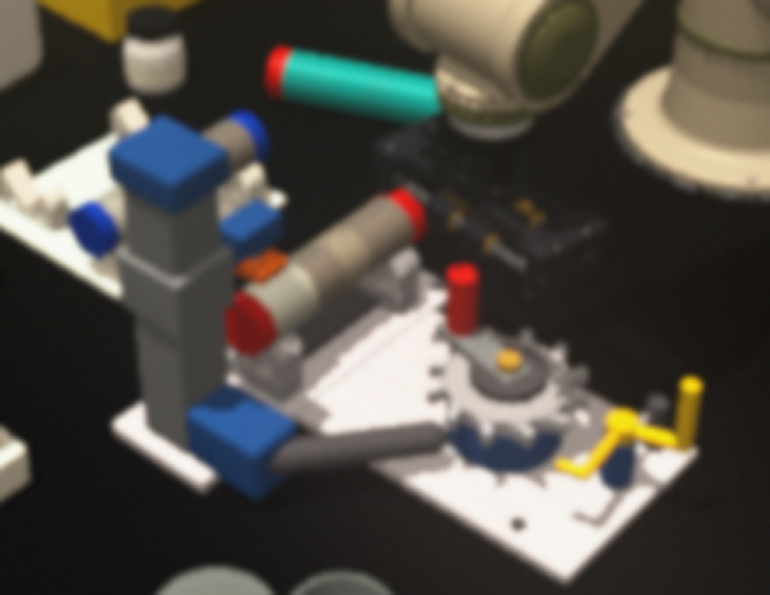

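The knob (462,300) follows: the drum is at 1.74 rad, and the clamp has dropped to 163 mm as predicted. The force fades at rest, so I'll calibrate the moving force with thresholds while the pad is still free.

```bash
cat >> h.py <<'E'
def step(a,T,v=.012):
    "push on to tool drum angle a, stop at T newton; returns hit, angle"
    F0=np.load("F0.npy"); p,o=kpose(a); h=env.line_to(p,o,max_speed=v,threshold=T); s=kread(F0)
    print(f"to {a:.3f} T {T}: {h} at {s[0]:.4f} Ft {s[1]:.2f} t {sensors.read_t():.2f}"); return h,s[0]
E
python3 - <<'E'
from h import *
a=1.75
for T in (4,5,6,7,8,9):
    h,b=step(a+.06,T); a=b if h else a+.06
E
```

```text
to 1.810 T 4: True at 1.7535 Ft 0.42 t 30.80
to 1.813 T 5: True at 1.7609 Ft 0.16 t 31.03
to 1.821 T 6: True at 1.7712 Ft 0.67 t 31.29
to 1.831 T 7: True at 1.7872 Ft -1.02 t 31.58
to 1.847 T 8: False at 1.8267 Ft 5.23 t 32.08
to 1.907 T 9: False at 1.8894 Ft 4.43 t 32.52
```

Run:
```python
from h import *
a=1.907
while a<2.75:
    a+=.05; h,b=step(a,12)
    if h or kread(np.load("F0.npy"))[1]>8: break
```

```text
to 1.957 T 12: False at 1.9406 Ft 5.16 t 32.91
to 2.007 T 12: False at 1.9915 Ft 5.56 t 33.30
to 2.057 T 12: False at 2.0424 Ft 5.74 t 33.69
to 2.107 T 12: False at 2.0932 Ft 4.86 t 34.08
to 2.157 T 12: False at 2.1440 Ft 5.14 t 34.48
to 2.207 T 12: False at 2.1949 Ft 5.90 t 34.87
to 2.257 T 12: False at 2.2456 Ft 5.79 t 35.26
to 2.307 T 12: False at 2.2964 Ft 5.80 t 35.65
to 2.357 T 12: False at 2.3472 Ft 5.60 t 36.04
to 2.407 T 12: False at 2.3977 Ft 5.49 t 36.43
to 2.457 T 12: False at 2.4481 Ft 6.18 t 36.83
to 2.507 T 12: False at 2.4986 Ft 5.24 t 37.22
to 2.557 T 12: False at 2.5491 Ft 5.03 t 37.61
to 2.607 T 12: False at 2.5991 Ft 5.28 t 38.00
to 2.657 T 12: False at 2.6465 Ft 7.33 t 38.39
to 2.707 T 12: False at 2.6931 Ft 8.40 t 38.78
```

Run:
```python
from h import *
F0=np.load("F0.npy")
p=[]
for a in (2.722,2.737,2.75):
    h,b=step(a,15,.008)
    fs=[kread(F0)[1]]
    for _ in range(6): env.wait(.04); fs.append(kread(F0)[1])
    print("mean",np.mean(fs).round(2),np.round(fs,1),round(kread(F0)[0],4))
capture("scene"); print([(np.round(d["xyz"],4).tolist(),round(d["conf"],2)) for d in models.pinpoint("scene","clamp")][:2])
```

```text
to 2.722 T 15: False at 2.7057 Ft 9.77 t 39.04
mean 9.61 [ 9.8  9.2 10.5  8.9 10.2  9.5  9.2] 2.7057
to 2.737 T 15: False at 2.7196 Ft 10.54 t 39.55
mean 10.19 [10.5 10.2 10.2  9.9 10.2 10.  10.2] 2.7199
to 2.750 T 15: False at 2.7313 Ft 11.45 t 40.05
mean 11.28 [11.4 10.4 11.3 11.7 11.9 11.5 10.8] 2.731
[([0.5191, -0.0191, 0.1323], 0.66)]
```

The contact fit puts the pad's first touch at about 2.604 rad. The drum now stands at 2.731, so the pad is in about 3.8 mm, roughly 9.5 N. I'll back off and check.

Run:
```python
from h import *
F0=np.load("F0.npy"); a=kread(F0)[0]
p,o=kpose(a,.026); env.line_to(p,o,max_speed=.03)
p,o=kpose(a,.045); env.line_to(p,o,max_speed=.1)
p[2]=.27; env.line_to(p,o,max_speed=.2)
env.line_to([.36,.12,.33],max_speed=.25)
for c in ("scene","top"):
    im=capture(c)
    for l in ("knob","clamp","pawl_peg","tube_center","spare_center"): print(c,l,[(np.round(d["xyz"],4).tolist(),round(d["conf"],2)) for d in models.pinpoint(c,l)][:2])
    for d in models.pinpoint(c,"knob")[:1]:
        e=np.array(d["xyz"])[:2]-AX; print("drum",(np.arctan2(e[1],e[0])-TH0)%(2*np.pi))
    if c=="scene": cv2.imwrite("pics/end.png",cv2.resize(im[180:350,200:450],None,fx=3.2,fy=3.2,interpolation=cv2.INTER_CUBIC)[:,:,::-1])
print(sensors.read_t(),Fr())
```

```text
scene knob [([0.535, 0.135, 0.1117], 0.96)]
scene clamp [([0.5167, -0.0182, 0.1289], 0.77), ([0.7451, 0.2732, 0.0006], 0.64)]
scene pawl_peg [([0.4444, 0.3012, 0.1061], 0.75), ([0.4888, 0.1697, 0.1113], 0.68)]
scene tube_center [([0.5101, -0.0125, 0.0759], 0.81), ([0.2542, -0.2612, 0.0244], 0.79)]
scene spare_center [([0.5173, -0.2283, 0.056], 0.7), ([0.5163, -0.0188, 0.0685], 0.65)]
drum 2.706907391916936
top knob [([0.5309, 0.1371, 0.1121], 0.92), ([0.5253, -0.2721, -0.0026], 0.65)]
top clamp []
top pawl_peg [([0.4412, 0.3053, 0.106], 0.7)]
top tube_center [([0.2519, -0.2595, 0.0267], 0.95), ([0.5139, -0.0168, 0.0703], 0.57)]
top spare_center [([0.5189, -0.2207, 0.0587], 0.75)]
drum 2.6919769309951973
43.2417 [0.50132296 0.16814753 0.08724186]
```

View pics/end.png

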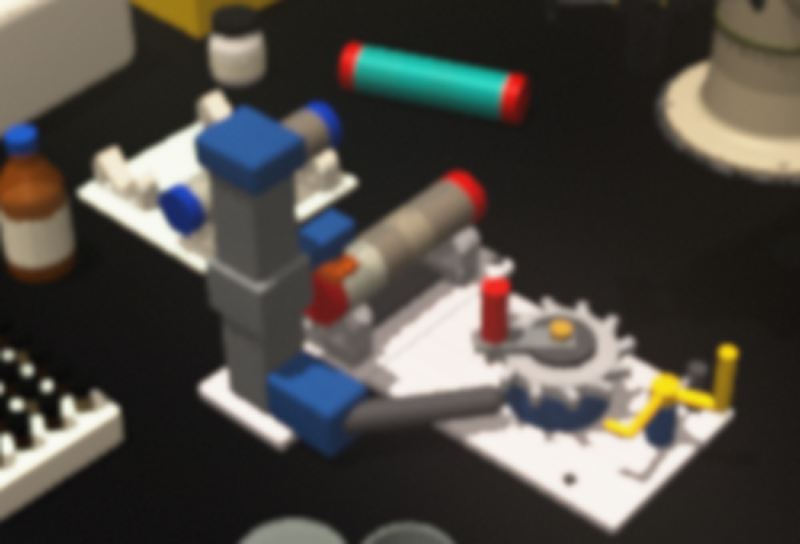

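The pad (340,270) rests on the tube, which lies in both Vs. The pawl is off and the arm is clear. Drum by vision is 2.69 to 2.71 rad, within noise of the force-based value.

```bash
python3 -c "
from h import *
print(job.job_done())"
```

```text
the job is handed in; nothing more can be done
None
```

I've handed the job in at about 43 s: the red-capped tube is bedded in both Vs, the pawl is off, and the pad presses at roughly 9.5 N (about 3.8 mm in, worked out from the knob force and drum angle); nothing else looked disturbed in the last pictures.

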